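# Pack two candle gift sets

### The arm

A 6-joint arm with a two-finger parallel gripper is mounted at the origin on the work surface. World frame = base frame: x ahead of the robot, y to its left, z up, the work surface at z = 0. Lengths are in mm, angles in rad, forces in N, time in s.
With the tool pointing down it reaches from about 275 to 750 mm from the base axis. Payload 10.2 kg.
Tool frame: the origin (TCP) lies between the finger pads; the fingertips stand 17 mm ahead of it and the grasp point (between the pads) lies 2 mm behind it (tips_ahead is the distance from the TCP to the fingertips, in mm); z points along the fingers, y is the line along which they close (so a half turn about z gives the same grasp; the last joint's range is limited). The gripper opens to 85 mm and grips with 20 to 120 N. Pads are 22 mm wide; open, the fingers measure 114 mm over their backs; the gripper's body (76 mm by 85 mm) begins 54 mm behind the grasp point. The pads swing forward as they close: fully open they stand 13 mm farther back than shut.
Start: joints at [-1.508, 0.313, 1.498, -0, 1.331, -0.223], TCP at [147.998, -503.714, 248.294] pointing down, gripper open.
Joint ranges: [-2.94, 2.94], [-0.97, 2.17], [0.19, 2.56], [-1.23, 4.37], [0.02, 3.11], [-2.88, 2.88]. Speed limits (rad/s): [2.39, 2.39, 3.01, 3.14, 3.14, 3.14].

### API

Orientations are given as a unit quaternion [w, x, y, z].
In Python, from rig import sense, capture, finish_job, boxes_of, tips_ahead gives the robot as it stands.
- The arm moves only by the tool drive_tool, never from a script. Its argument "commands" is text: rows parted by semicolons, each of 7 numbers parted by spaces: the shift along the world's x, y, z in units of 0.1 m (1.0 is 0.1 m), then the turn, a rotation vector about the world's x, y, z in units of pi/4 rad (1.0 is pi/4 rad), then the opening in per cent of the stroke, from 0 (shut) to 100 (fully open). A call has 1 to 20 rows; each row shifts and turns the commanded pose from where the row before left it; what a row does not reach is not made up. A row lasts 1/12 s, in which the tool goes at most 41.7 mm and 7.16 degrees, less where a joint would pass 70% of its speed; a pose out of reach is approached as far as the arm can. A call with a number of a shift or a turn outside -1 to 1 is refused whole. A call with a gripper value outside its range is refused whole. The fingers move at their own pace and stop on an object; "force" is the grip in N (left out, the last holds). Time passes only in rows, so rows that do not move let the fingers close. It gives the time, the measured TCP pose, the force, the opening and the grip force at its end, in the units of the state.
- sense(): the state, without advancing time (a new reading comes with each control period).
- capture(name): name is "side" or "top" or "wrist"; returns a dict with "pixels" (480x640x3 uint8, blue, green, red), "fov_y" (degrees; the focal length in pixels is half the picture's height over the tangent of half this angle, whatever the lens; pixels are square), "cx", "cy" (the principal point, pixels), "position" and "attitude" of the camera in the world; the wrist camera has in their place "tool_from_camera" (4x4, takes a point from camera to tool coordinates, whose origin is the TCP and whose axes are the flange's). Camera axes: x right, y down, z forward; pixel columns grow to the right and rows downward; lengths in mm; the calibration is good to about 2 mm. A picture is of the moment at which its call begins: read the wrist's pose just before it. There is no depth.
- finish_job(): hands the job in; it is judged then, once.
Trained networks look in a picture, given as the dict that the camera call returned (one of the last four; its "shot" number tells which), for a name from the list of things; names that differ only in an ending like _2 or _b are one class to them, and where a whole thing is asked for, a point or a joint stands for the part that bears it (a point fixed in the world has none). Each returns a list of dicts, best first, with "confidence" (0 to 1); they miss things now and then, are a little off and sometimes report something else, mostly with a low value. They report only what shows in the picture. A call takes as long as a camera call. They do not tell look-alikes from the thing itself.
- boxes_of(picture, name): "position" ([column, row] in pixels, amid what is visible of it).
The state is a dict: "time_s": time; "joints": joint angles; "dq": joint speeds; "tau": joint torques, N m; "eef_pos": TCP position; "ee_rot": TCP orientation; "force": force on the tool from outside, world axes, zero at the start; "wrist_torque": the same for the moment, N m; "grip_width": opening from 0.0 (shut) to 1.0 (fully open); "grip_force": force on a finger pad.
Only numpy, scipy, OpenCV 4.12 (cv2) and the standard library are available. Lean on these libraries where they do the work, as an engineer would, in place of code of your own. Each camera call takes 0.05 s, during which the arm holds its last target. There are 200 camera calls.

### The job

Make up the two gift sets from the stock on the worktop. Into the long box go the candle tin (large compartment), the square diffuser bottle (middle compartment) and the slim aluminium fragrance bottle (small compartment); into the short box go the amber jar candle (large compartment) and the corked match jar (small compartment). Stand each upright on the floor of its compartment, set down rather than dropped, and leave the pillar candle and the measuring beaker standing where they are.

Things in the scene. Friction and masses are not known exactly. Their poses are not given: they have to be found in the camera images.
- long_box: Open kraft-card gift box, fixed, 226 mm (x) by 92 mm (y). Origin: centre of its underside. Walls and dividers 3 mm thick, 20 mm high; floor 3 mm thick. Three compartments in a row along x, 86 mm wide in y, centred on y = 0: large, 86 mm long, at x = -67 mm; middle, 70 mm long, at x = +14 mm; small, 58 mm long, at x = +81 mm. x points away from the robot within 0.2 rad. Stands left or right.
- short_box: Open kraft-card gift box, fixed, 163 mm (x) by 94 mm (y), on the other side. Origin: centre of its underside. Walls and divider 3 mm thick, 20 mm high; floor 3 mm thick. Two compartments in a row along x, 88 mm wide in y, centred on y = 0: large, 88 mm long, at x = -34.5 mm; small, 66 mm long, at x = +45.5 mm. x points away from the robot within 0.4 rad.
- jar_center (a point): Jar candle: cylindrical amber glass jar 66 mm in diameter with a flush light-wood lid, 76 mm high in all, about 0.32 kg, loose and standing upright. This point is its centre, 38 mm above its underside; z up.
- tin_center (a point): Candle tin: low round plain aluminium tin 64 mm in diameter (its lid is the upper 20 mm), 50 mm high; when packed only its top 33 mm stands above the box walls, so grip it near the top; about 0.18 kg, loose and standing upright. This point is its centre, 25 mm above its underside; z up.
- bottle_center (a point): Fragrance bottle: slim aluminium bottle 38 mm in diameter with a pale paper band, straight-sided up to 62 mm, then a shoulder and a 25 mm wide black screw cap; 88 mm high in all, about 0.15 kg, loose and standing upright. This point is its centre, 44 mm above its underside; z up.
- matches_center (a point): Match jar: clear glass cylinder 46 mm in diameter and 56 mm high, matches inside, closed by a cork 40 mm in diameter; 72 mm high in all, about 0.1 kg, loose and standing upright. This point is its centre, 36 mm above its underside; z up.
- diffuser_center (a point): Diffuser bottle: square glass bottle, 48 by 48 mm and 60 mm high, with an amber interior and a 32 mm wide round dark metal stopper above a 28 mm neck; 78 mm high in all, about 0.22 kg, loose and standing upright. This point is its centre, 39 mm above its underside; x and y are normal to its flat sides, z up.
- pillar_center (a point): Bystander: plain white pillar candle, a cylinder 50 mm in diameter, 75 mm high with a short wick on top, loose and standing upright among the stock, not ordered. This point is its centre, 37.5 mm above its underside; z up.
- beaker_center (a point): Bystander: clear plastic measuring beaker with a little white wax, 72 mm wide at the rim, 58 mm at the foot, 90 mm high, loose and upright among the stock, not ordered. This point is its centre, 45 mm above its underside; z up. All else on the worktop is farther than 0.74 m from the robot's base axis, or under 15 mm high and well aside.
Things that resemble listed ones, but are neither listed nor needed, are in the scene too. What is shaped like the part that bears matches_center but purple or yellow is not meant.

How it is judged (in metres and radians):
At the end, for the whole second after the job is handed in: Each of the five things stands in its named compartment, within its walls (10 to 25 mm of play about its centre), on the floor within 5 mm, upright within 0.08 rad, released and at rest. The pillar candle and the beaker stand upright within 20 mm of where they were (x of tin_center in the frame of long_box between -0.079 and -0.055 m and y of tin_center in the frame of long_box between -0.012 and 0.012 m and z of tin_center in the frame of long_box between 0.023 and 0.032 m and angle between each of tin_center, diffuser_center, bottle_center, jar_center, matches_center's own z axis and vertical below 0.08 rad and linear speed of each of tin, diffuser, bottle, jar, matches below 0.02 m/s and contact force between the fingers and tin below 0.1 N and x of diffuser_center in the frame of long_box between 0.0015 and 0.0265 m and y of diffuser_center in the frame of long_box between -0.021 and 0.021 m and z of diffuser_center in the frame of long_box between 0.037 and 0.046 m and contact force between the fingers and diffuser below 0.1 N and x of bottle_center in the frame of long_box between 0.0695 and 0.0925 m and y of bottle_center in the frame of long_box between -0.0255 and 0.0255 m and z of bottle_center in the frame of long_box between 0.042 and 0.051 m and contact force between the fingers and bottle below 0.1 N and x of jar_center in the frame of short_box between -0.047 and -0.022 m and y of jar_center in the frame of short_box between -0.0125 and 0.0125 m and z of jar_center in the frame of short_box between 0.036 and 0.045 m and contact force between the fingers and jar below 0.1 N and x of matches_center in the frame of short_box between 0.034 and 0.057 m and y of matches_center in the frame of short_box between -0.0225 and 0.0225 m and z of matches_center in the frame of short_box between 0.034 and 0.043 m and contact force between the fingers and matches below 0.1 N and distance of each of pillar_center, beaker_center from where it was at the start of the episode below 0.02 m and angle between each of pillar_center, beaker_center's own z axis and vertical below 0.1 rad); the robot touches nothing.
It fails at once if one of the five things is dropped (falls freely at over 0.8 m/s, a drop of over 30 mm) ((linear speed of tin above 0.8 m/s and contact force between anything else and tin below 0.05 N) or (linear speed of diffuser above 0.8 m/s and contact force between anything else and diffuser below 0.05 N) or (linear speed of bottle above 0.8 m/s and contact force between anything else and bottle below 0.05 N) or (linear speed of jar above 0.8 m/s and contact force between anything else and jar below 0.05 N) or (linear speed of matches above 0.8 m/s and contact force between anything else and matches below 0.05 N)).
It fails at once if the pillar candle or the beaker is knocked over or shifted by more than 20 mm ((distance of pillar_center from where it was at the start of the episode above 0.02 m or angle between pillar_center's own z axis and vertical above 0.35 rad) or (distance of beaker_center from where it was at the start of the episode above 0.02 m or angle between beaker_center's own z axis and vertical above 0.35 rad)).
It also fails if it takes over 93 s, if anything falls off the work surface, if the arm or the gripper's body presses on something with over 40 N, if the wrist force passes 120 N, or if a joint passes its speed limit or range.

## Working session

There is one attempt and no reset: what is moved stays moved. The work goes in short steps, Python scripts to look and compute and a tool call to move; the robot and the scene stay as the last step left them, time stands still between calls to the robot, and variables do not carry over. Pictures are saved under pics/ and viewed, at most 14 in all, crops included, and the job is handed in when it is done.

Besides the shell and the picture viewer there is one more tool, called in YAML: its name, and indented under it one key for each argument. drive_tool: Moves the arm, as the interface text tells. Shifts and turns lie within -1 to 1; 1 stands for 0.1 m of shift or pi/4 rad of turn. Its arguments: {"type":"object","properties":{"commands":{"type":"string"},"force":{"type":"number"}},"required":["commands"]}

```bash
ls; mkdir -p pics
cat > h.py <<'E'
import numpy as np, cv2
from rig import *
from scipy.spatial.transform import Rotation as R
def q2R(q): q=np.array(q); return R.from_quat([q[1],q[2],q[3],q[0]]).as_matrix() if q.size==4 else q
def cam(p,s=None):
    f=240/np.tan(np.radians(p["fov_y"])/2)
    if "position" in p: return f,np.array(p["position"]),q2R(p["attitude"])
    T=np.array(p["tool_from_camera"]); A=q2R(s["ee_rot"])
    return f,A@T[:3,3]+np.array(s["eef_pos"]),A@T[:3,:3]
def ray(p,uv,z,s=None):
    f,c,A=cam(p,s); d=A@np.array([(uv[0]-p["cx"])/f,(uv[1]-p["cy"])/f,1]); return c+d*(z-c[2])/d[2]
def proj(p,X,s=None):
    f,c,A=cam(p,s); v=A.T@(np.array(X)-c); return np.array([p["cx"]+f*v[0]/v[2],p["cy"]+f*v[1]/v[2]])
E
python3 - <<'E'
from h import *
print(sense())
names=dict(long_box=10,short_box=10,jar_center=38,tin_center=25,bottle_center=44,matches_center=36,diffuser_center=39,pillar_center=38,beaker_center=45)
for c in ["top","side"]:
    p=capture(c); cv2.imwrite(f"pics/{c}0.png",p["pixels"])
    print(c,{k:v for k,v in p.items() if k!="pixels"})
    for n,z in names.items():
        try:
            for b in boxes_of(p,n)[:4]: print(n,np.round(b["position"]),round(b["confidence"],2),np.round(ray(p,b["position"],z)))
        except Exception as e: print(n,e)
E
```

```text
pics
{'time_s': 0.0, 'joints': array([-1.50839890e+00,  3.13458165e-01,  1.49844427e+00, -4.03004861e-05,
        1.33101094e+00, -2.23394670e-01]), 'dq': array([ 0.00087073,  0.00218798,  0.00060035,  0.00077946, -0.0005737 ,
        0.00057951]), 'tau': array([-1.09347482e-03, -4.12267041e+01, -2.59743369e+01, -2.38624161e-04,
        4.24848768e-03, -1.62805287e-05]), 'eef_pos': array([ 147.97302824, -503.46258104,  247.72818434]), 'ee_rot': array([-6.59793554e-04,  9.89806821e-01,  1.42414958e-01,  3.35933531e-05]), 'force': array([ 0.16600657,  0.01496477, -0.00283845]), 'wrist_torque': array([ 0.0015271 , -0.02225237, -0.045076  ]), 'grip_force': 0.0, 'grip_width': 1.0019025465505995}
top {'fov_y': 54.84141322575786, 'cx': 322.148455114985, 'cy': 246.529240350702, 'position': array([488.70106575,  17.22707658, 887.57172315]), 'attitude': array([-0.01396886,  0.71437188, -0.69797274,  0.04808053]), 'shot': 1}
long_box [159. 266.] 0.94 [523. 280.  10.]
short_box [465. 263.] 0.86 [ 542. -302.   10.]
short_box [340. 307.] 0.61 [453. -60.  10.]
jar_center [305. 238.] 0.96 [578.   9.
[... 594 characters left out ...]
([486.27115004, 490.95256273, 586.35617559]), 'attitude': array([ 0.01903697, -0.0588087 ,  0.9230065 , -0.37978696]), 'shot': 2}
long_box [295. 446.] 0.81 [538. 282.  10.]
short_box [338. 175.] 0.84 [ 537. -300.   10.]
jar_center [302. 267.] 0.58 [571.   3.  38.]
tin_center [243. 235.] 0.97 [692. -72.  25.]
bottle_center [380. 309.] 0.85 [439.  79.  44.]
matches_center [293. 333.] 0.89 [565. 132.  36.]
matches_center [420. 352.] 0.86 [380. 141.  36.]
matches_center [182. 345.] 0.83 [720. 173.  36.]
matches_center [135. 408.] 0.55 [748. 271.  36.]
diffuser_center [372. 245.] 0.9 [457. -62.  39.]
pillar_center [233. 298.] 0.7 [668.  82.  38.]
beaker_center [314. 211.] 0.74 [ 569. -133.   45.]
```

View pics/top0.png

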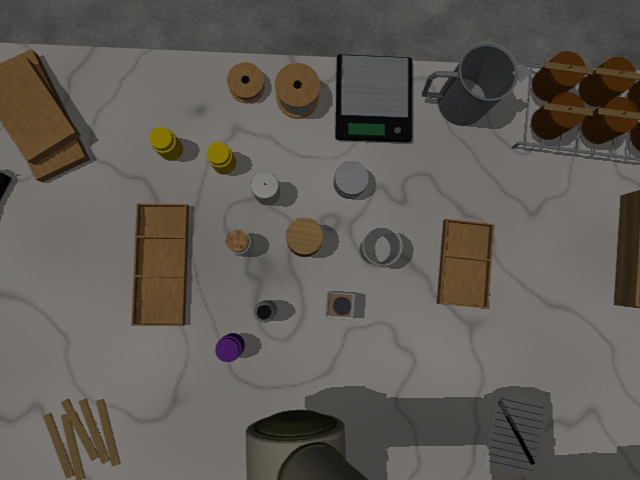

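View pics/side0.png

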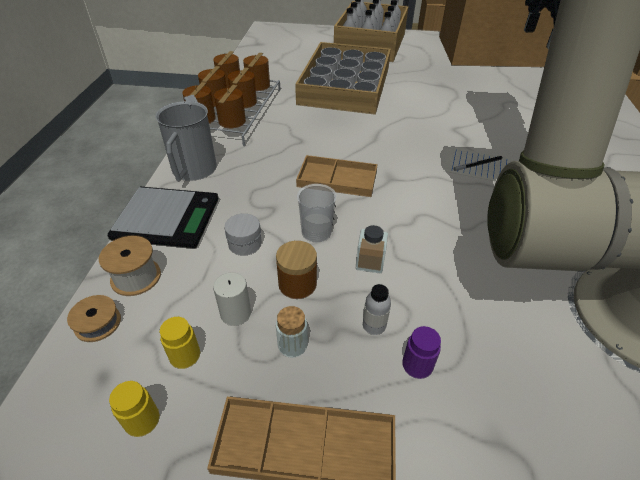

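The four match-jar look-alikes in the top view are yellow (165,144), yellow (218,160), purple (230,348) and the clear corked one (239,240); the corked one is the one described. The long box is at (160,265) and the short box at (466,263), each with its large compartment toward the robot. Next I'll fit the boxes and check the choice in a close crop.

```bash
cat > fit.py <<'E'
from h import *
from scipy.optimize import minimize
from scipy.spatial import ConvexHull
print(tips_ahead if not callable(tips_ahead) else [tips_ahead(w) if 0 else tips_ahead() for w in [1]])
P={c:capture(c) for c in ["top","side"]}
def pts(L,W,x,y,a):
    c,s=np.cos(a),np.sin(a)
    return [[x+c*i*L/2-s*j*W/2,y+s*i*L/2+c*j*W/2,z] for i in(-1,1) for j in(-1,1) for z in(0,20)]
for name,L,W,x0,y0 in [("long",226,92,525,281),("short",163,94,540,-301)]:
    M={}
    for c,p in P.items():
        h=cv2.cvtColor(p["pixels"],cv2.COLOR_BGR2HSV); m=((h[...,1]>85)&(h[...,0]<25)).astype(np.uint8)
        roi=np.zeros_like(m); hull=cv2.convexHull(np.array([proj(p,q) for q in pts(L+40,W+40,x0,y0,0)],np.float32)).astype(int); cv2.fillConvexPoly(roi,hull,1)
        m=cv2.morphologyEx(m*roi,cv2.MORPH_OPEN,np.ones((3,3)))
        k=cv2.findContours(m,cv2.RETR_EXTERNAL,cv2.CHAIN_APPROX_NONE)[0]; k=max(k,key=cv2.contourArea); k=cv2.convexHull(k)
        m[:]=0; cv2.fillConvexPoly(m,k,1); M[c]=m
    def cost(v,cs):
        t=0
        for c in cs:
            r=np.zeros((480,640),np.uint8); q=np.array([proj(P[c],X) for X in pts(L,W,v[0],v[1],v[2]/100)],np.float32)
            cv2.fillConvexPoly(r,np.round(cv2.convexHull(q)*16).astype(np.int32),1,shift=4); t+=(r!=M[c]).sum()/M[c].sum()
        return t
    for cs in (["top"],["side"],["top","side"]):
        s=minimize(cost,[x0,y0,0],args=(cs,),method="Nelder-Mead",options=dict(initial_simplex=[[x0,y0,-10],[x0+15,y0,10],[x0,y0+15,5],[x0-10,y0-10,20]]))
        print(name,cs,np.round(s.x,1),round(s.fun,3))
p=P["top"]["pixels"]; 
a=cv2.resize(p[215:365,205:415],None,fx=3.7,fy=3.7,interpolation=cv2.INTER_CUBIC); cv2.imwrite("pics/crop1.png",a)
E
python3 fit.py
```

```text
17.0
long ['top'] [527.  277.9   2.8] 0.02
long ['side'] [525.8 277.5   1.1] 0.005
long ['top', 'side'] [526.4 277.5   1.4] 0.03
short ['top'] [ 540.9 -300.9   -8.3] 0.015
short ['side'] [ 540.3 -300.4   -7.8] 0.025
short ['top', 'side'] [ 540.8 -300.8   -8.2] 0.044
```

View pics/crop1.png

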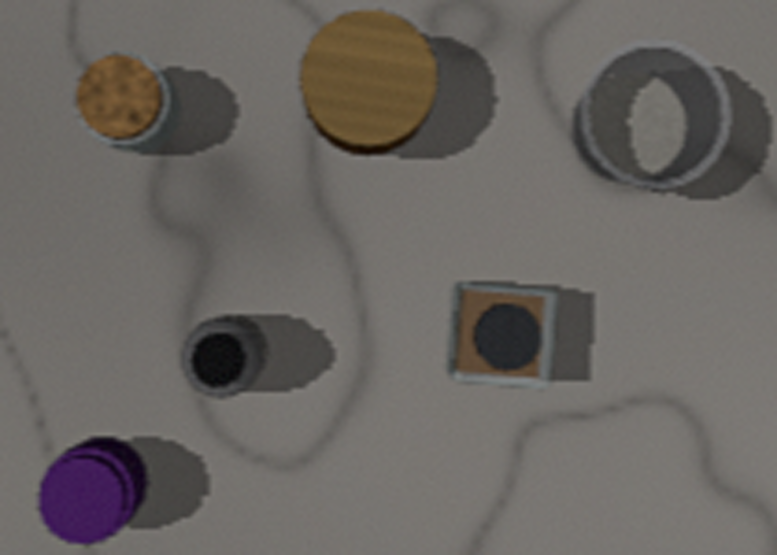

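The crop shows the corked clear jar at about (237,241) in the full picture; the purple one is at (228,348). The jar, bottle and diffuser also match their descriptions. I'll refine the centres from the top faces.

Run:
```python
from h import *
p=capture("top"); q=capture("side")
g=lambda u,v:(205+(u+.5)/3.7-.5,215+(v+.5)/3.7-.5)
for n,uv,z in [("jar",g(369,80),76),("match",g(120,96),72),("bottle",g(218,360),88),("diff",g(507,336),78),("tin",(351,179),50)]: print(n,np.round(ray(p,uv,z),1))
c=[ray(p,g(*t),60)[:2] for t in [(462,286),(555,292),(548,380),(453,375)]]
print(np.round(c,1),np.mean(c,0))
for i in range(4):
    d=c[(i+1)%4]-c[i]; print(np.hypot(*d),(np.arctan2(d[1],d[0])+np.pi/4)%(np.pi/2)-np.pi/4)
for s,(x,y,a),T in [("long",(526.2,277.6,.015),(-67,14,81)),("short",(540.6,-300.6,-.082),(-34.5,45.5))]:
    for t in T: print(s,t,round(x+t*np.cos(a),1),round(y+t*np.sin(a),1))
```

```text
jar [578.   10.5  76. ]
match [567.7 128.5  72. ]
bottle [445.1  77.   88. ]
diff [458.3 -57.4  78. ]
tin [689.6 -73.2  50. ]
[[481.1 -36.8]
 [479.1 -81.9]
 [436.9 -79.2]
 [438.5 -33.3]] [458.92208734 -57.82015807]
45.1281592295321 -0.043446472600713326
42.27590388969146 -0.06519077526828498
45.848010941039846 -0.03397370521889265
42.73157766988337 -0.08176434043515468
long -67 459.2 276.6
long 14 540.2 277.8
long 81 607.2 278.8
short -34.5 506.2 -297.8
short 45.5 585.9 -304.3
```

drive_tool:
  commands: "0.252 0.301 -0.04 0 0 -0.0214 100;0.252 0.301 -0.04 0 0 -0.0214 100;0.252 0.301 -0.04 0 0 -0.0214 100;0.252 0.301 -0.04 0 0 -0.0214 100;0.252 0.301 -0.04 0 0 -0.0214 100;0.252 0.301 -0.04 0 0 -0.0214 100;0.252 0.301 -0.04 0 0 -0.0214 100;0.252 0.301 -0.04 0 0 -0.0214 100;0.252 0.301 -0.04 0 0 -0.0214 100;0.252 0.301 -0.04 0 0 -0.0214 100;0.252 0.301 -0.04 0 0 -0.0214 100;0.252 0.301 -0.04 0 0 -0.0214 100;0.252 0.301 -0.04 0 0 -0.0214 100;0.252 0.301 -0.04 0 0 -0.0214 100;0.252 0.301 -0.04 0 0 -0.0214 100;0.252 0.301 -0.04 0 0 -0.0214 100;0.252 0.301 -0.04 0 0 -0.0214 100;0 0 0 0 0 0 100"
  force: 40

```text
time_s: 2.7
eef_pos: [578.6, 12.8, 179.0]
ee_rot: [-0.001, 1.0, 0.002, -0.0]
force: [0.0, 0.5, 0.1]
grip_width: 0.999
grip_force: 0.0
```

```bash
cat > w.py <<'E'
from h import *
import sys
# usage: w.py name.png  "label x y z" ... marks predicted centres
s=sense(); p=capture("wrist"); im=p["pixels"].copy()
A=q2R(s["ee_rot"]); print(np.round(s["eef_pos"],1),"yaw",round(np.arctan2(A[1,0],A[0,0]),3),s["time_s"],np.round(s["joints"],2))
for n in sys.argv[2:]:
    n,z=n.split(",")
    for b in boxes_of(p,n)[:2]: print(n,b["position"],round(b["confidence"],2),np.round(ray(p,b["position"],float(z),s),1))
cv2.imwrite("pics/"+sys.argv[1],im)
E
python3 w.py w1.png jar_center,38 matches_center,36
```

```text
[578.6  12.8 179. ] yaw 0.004 2.7 [-0.18  0.49  1.43  0.    1.23  1.39]
jar_center [326.7, 239.3] 0.79 [573.3   7.1  38. ]
matches_center [68.6, 14.9] 0.84 [709.4 160.   36. ]
matches_center [192.4, 427.4] 0.83 [416.2 112.   36. ]
```

View pics/w1.png

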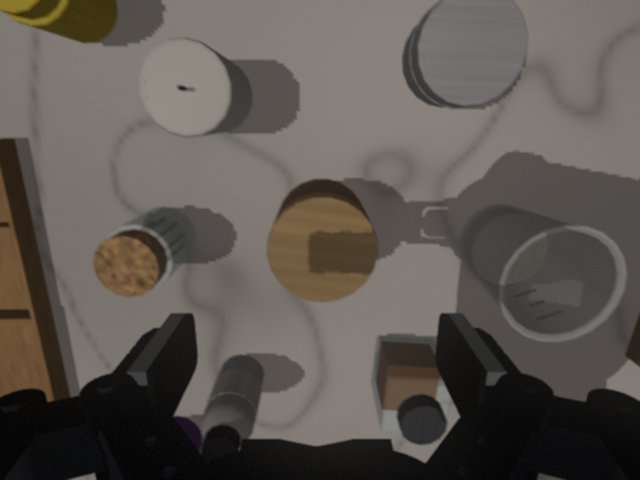

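```bash
cat > r.py <<'E'
from h import *
import sys
s=sense(); p=capture("wrist"); print(np.round(s["eef_pos"],1))
for a in sys.argv[1:]:
    u,v,z=map(float,a.split(",")); print(a,np.round(ray(p,(u,v),z,s),1))
E
python3 r.py 322,248,76 130,264,72 470,50,50 222,440,88 422,419,78
```

```text
[576.2   7.9 180. ]
322,248,76 [576.4   5.7  76. ]
130,264,72 [564.9 122.   72. ]
470,50,50 [686.8 -78.5  50. ]
222,440,88 [449.   70.4  88. ]
422,419,78 [457.1 -61.7  78. ]
```

drive_tool:
  commands: "0.016 0.018 -0.35 0 0 0 100;0 0 -0.35 0 0 0 100;0 0 -0.3 0 0 0 100;0 0 -0.2 0 0 0 100;0 0 -0.1 0 0 0 100;0 0 0 0 0 0 100;0 0 0 0 0 0 0;0 0 0 0 0 0 0;0 0 0 0 0 0 0;0 0 0 0 0 0 0"
  force: 60

```text
time_s: 3.73
eef_pos: [579.1, 9.3, 52.5]
ee_rot: [0.0, 1.0, -0.0, 0.002]
force: [-1.4, -1.3, 8.4]
grip_width: 0.758
grip_force: 67.6
```

drive_tool:
  commands: "0 0 0.15 0 0 0 0;0 0 0.35 0 0 0 0;0 0 0.4 0 0 0 0;0 0 0.25 0 0 0 0;-0.04 -0.171 0 0 0 -0.0116 0;-0.08 -0.342 0 0 0 -0.0116 0;-0.08 -0.342 0 0 0 -0.0116 0;-0.08 -0.342 0 0 0 -0.0116 0;-0.08 -0.342 0 0 0 -0.0116 0;-0.08 -0.342 0 0 0 -0.0116 0;-0.08 -0.342 0 0 0 -0.0116 0;-0.08 -0.342 0 0 0 -0.0116 0;-0.08 -0.342 0 0 0 -0.0116 0;-0.04 -0.171 0 0 0 0 0;0 0 0 0 0 0 0;0 0 0 0 0 0 0"

```text
time_s: 5.07
eef_pos: [505.6, -298.5, 165.5]
ee_rot: [-0.0, 0.999, -0.042, 0.0]
force: [0.3, -0.2, -3.7]
grip_width: 0.76
grip_force: 68.7
```

```bash
python3 w.py w2.png short_box,10 ; python3 -c "
from h import *
s=sense();p=capture('wrist')
import numpy as np
c,sn=np.cos(-.082),np.sin(-.082)
im=p['pixels'].copy()
q=[proj(p,(540.6+c*i*81.5-sn*j*47,-300.6+sn*i*81.5+c*j*47,20),s) for i,j in [(-1,-1),(-1,1),(1,1),(1,-1)]]
cv2.polylines(im,[np.array(q).astype(int)],True,(0,255,0),1); cv2.imwrite('pics/w2.png',im)"
```

```text
[ 505.6 -298.5  165.5] yaw -0.084 5.0667 [-0.73  0.52  1.42  0.    1.21  0.92]
short_box [316.1, 135.6] 0.58 [ 567.6 -302.4   10. ]
```

View pics/w2.png

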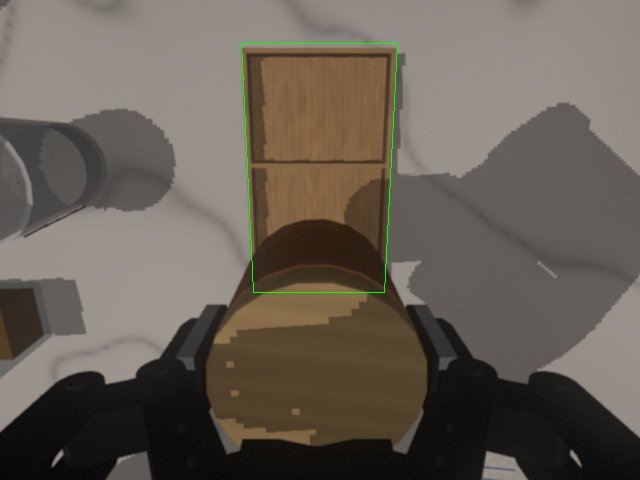

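drive_tool:
  commands: "-0.01 0.007 -0.25 0 0 0 0;0 0 -0.35 0 0 0 0;0 0 -0.25 0 0 0 0;0 0 -0.15 0 0 0 0;0 0 -0.08 0 0 0 0;0 0 -0.02 0 0 0 0;0 0 -0.01 0 0 0 0;0 0 0 0 0 0 0"

```text
time_s: 5.88
eef_pos: [505.6, -296.8, 55.5]
ee_rot: [0.0, 0.999, -0.04, 0.001]
force: [0.1, 2.2, 1.1]
grip_width: 0.755
grip_force: 68.7
```

drive_tool:
  commands: "0 0 -0.01 0 0 0 0;0 0 0 0 0 0 90;0 0 0 0 0 0 90;0 0 0 0 0 0 90;0 0 0.15 0 0 0 100;0 0 0.35 0 0 0 100;0 0 0.4 0 0 0 100;0.026 0.178 0 0 0 0 100;0.0523 0.355 0 0 0 0.01 100;0.0523 0.355 0 0 0 0.01 100;0.0523 0.355 0 0 0 0.01 100;0.0523 0.355 0 0 0 0.01 100;0.0523 0.355 0 0 0 0.01 100;0.0523 0.355 0 0 0 0.01 100;0.0523 0.355 0 0 0 0.01 100;0.0523 0.355 0 0 0 0.01 100;0.0523 0.355 0 0 0 0.014 100;0.0523 0.355 0 0 0 0.01 100;0.0523 0.355 0 0 0 0.01 100;0.026 0.178 0 0 0 0 100"

```text
time_s: 7.55
eef_pos: [567.9, 132.4, 143.5]
ee_rot: [-0.0, 1.0, 0.005, 0.001]
force: [0.9, -0.6, -0.2]
grip_width: 0.996
grip_force: 0.0
```

drive_tool:
  commands: "0 0 0 0 0 0 100;0 0 0 0 0 0 100"

```text
time_s: 7.72
eef_pos: [567.7, 129.2, 143.3]
ee_rot: [0.0, 1.0, 0.005, 0.0]
force: [-0.3, -0.9, -0.1]
grip_width: 1.002
grip_force: 0.0
```

```bash
python3 w.py w3.png matches_center,36
python3 - <<'E'
from h import *
p=capture("top"); cv2.imwrite("pics/t1.png",np.vstack([cv2.resize(p["pixels"][200:330,410:530],(360,390)),]))
import cv2
a=cv2.resize(p["pixels"][200:330,410:530],(443,480)); b=cv2.imread("pics/w3.png")
cv2.imwrite("pics/c3.png",np.hstack([cv2.resize(a,(320,347)),cv2.resize(b,(463,347))]))
E
```

```text
[567.7 129.2 143.3] yaw 0.009 7.7167 [ 0.02  0.53  1.46 -0.    1.15  1.58]
matches_center [315.6, 256.3] 0.82 [561.8 130.7  36. ]
matches_center [249.1, 4.7] 0.8 [695.8 165.5  36. ]
```

View pics/c3.png

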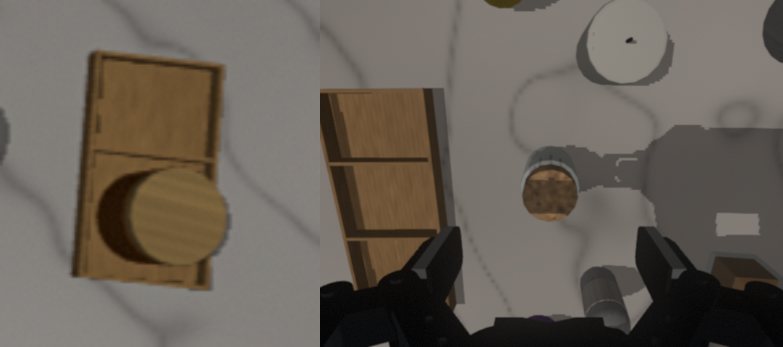

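The jar stands in the short box's large compartment at about (170,215) in the left crop, and the corked jar is centred between the fingers at about (550,193).

drive_tool:
  commands: "0 0.005 -0.3 0 0 0 100;0 0 -0.35 0 0 0 100;0 0 -0.2 0 0 0 100;0 0 -0.1 0 0 0 100;0 0 -0.05 0 0 0 60;0 0 0 0 0 0 0;0 0 0 0 0 0 0;0 0 0 0 0 0 0;0 0 0 0 0 0 0;0 0 0 0 0 0 0;0 0 0 0 0 0 0"
  force: 45

```text
time_s: 8.78
eef_pos: [568.8, 129.2, 45.0]
ee_rot: [0.0, 1.0, 0.004, 0.002]
force: [-0.9, -1.4, 7.5]
grip_width: 0.525
grip_force: 46.4
```

drive_tool:
  commands: "0 0 0.15 0 0 0 0;0 0 0.35 0 0 0 0;0 0 0.35 0 0 0 0;0 0 0.22 0 0 0 0;0.007 -0.18 0 0 0 0 0;0.0142 -0.36 0 0 0 -0.0107 0;0.0142 -0.36 0 0 0 -0.0107 0;0.0142 -0.36 0 0 0 -0.0107 0;0.0142 -0.36 0 0 0 -0.0107 0;0.0142 -0.36 0 0 0 -0.0107 0;0.0142 -0.36 0 0 0 -0.0107 0;0.0142 -0.36 0 0 0 -0.0107 0;0.0142 -0.36 0 0 0 -0.0107 0;0.0142 -0.36 0 0 0 -0.0107 0;0.0142 -0.36 0 0 0 -0.0107 0;0.0142 -0.36 0 0 0 -0.0107 0;0.007 -0.18 0 0 0 0 0;0 0 0 0 0 0 0;0 0 0 0 0 0 0"

```text
time_s: 10.37
eef_pos: [584.4, -303.2, 150.2]
ee_rot: [-0.0, 0.999, -0.043, -0.0]
force: [-0.2, 0.7, -0.9]
grip_width: 0.524
grip_force: 46.3
```

```bash
python3 w.py w4.png short_box,10
```

```text
[ 584.4 -303.2  150.2] yaw -0.086 10.3667 [-0.66  0.69  1.18  0.    1.28  1.  ]
short_box [321.3, 224.7] 0.79 [ 589.2 -305.7   10. ]
```

View pics/w4.png

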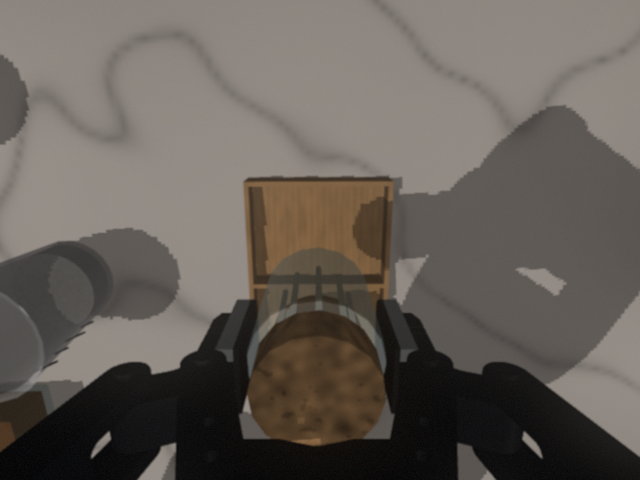

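drive_tool:
  commands: "0 0 -0.25 0 0 0 0;0 0 -0.35 0 0 0 0;0 0 -0.25 0 0 0 0;0 0 -0.12 0 0 0 0;0 0 -0.05 0 0 0 0;0 0 -0.01 0 0 0 0;0 0 -0.01 0 0 0 0;0 0 0 0 0 0 0"

```text
time_s: 11.13
eef_pos: [585.5, -302.3, 48.0]
ee_rot: [0.0, 0.999, -0.042, 0.001]
force: [-1.1, 2.4, 3.8]
grip_width: 0.518
grip_force: 46.5
```

drive_tool:
  commands: "0 0 0 0 0 0 70;0 0 0 0 0 0 70;0 0 0 0 0 0 70;0 0 0 0 0 0 70;0 0 0.15 0 0 0 80;0 0 0.35 0 0 0 100;0 0 0.4 0 0 0 100;0.075 0.165 0 0 0 0.018 100;0.151 0.33 0 0 0 0.018 100;0.151 0.33 0 0 0 0.018 100;0.151 0.33 0 0 0 0.018 100;0.151 0.33 0 0 0 0.018 100;0.151 0.33 0 0 0 0.018 100;0.151 0.33 0 0 0 0 100;0.075 0.165 0 0 0 0 100;0 0 0 0 0 0 100;0 0 0 0 0 0 100;0 0 0 0 0 0 100"

```text
time_s: 12.63
eef_pos: [690.1, -72.6, 136.2]
ee_rot: [0.0, 1.0, -0.0, -0.0]
force: [-0.0, -0.4, -0.7]
grip_width: 1.0
grip_force: 0.0
```

```bash
python3 w.py w5.png tin_center,25
python3 - <<'E'
from h import *
p=capture("top"); 
a=cv2.resize(p["pixels"][200:330,410:530],(320,347),interpolation=cv2.INTER_CUBIC); b=cv2.imread("pics/w5.png")
cv2.imwrite("pics/c5.png",np.hstack([a,cv2.resize(b,(463,347))]))
E
```

```text
[690.1 -72.6 136.2] yaw -0.001 12.6333 [-0.27  0.78  1.04 -0.    1.32  1.3 ]
tin_center [317.5, 250.5] 0.82 [686.4 -72.2  25. ]
```

View pics/c5.png

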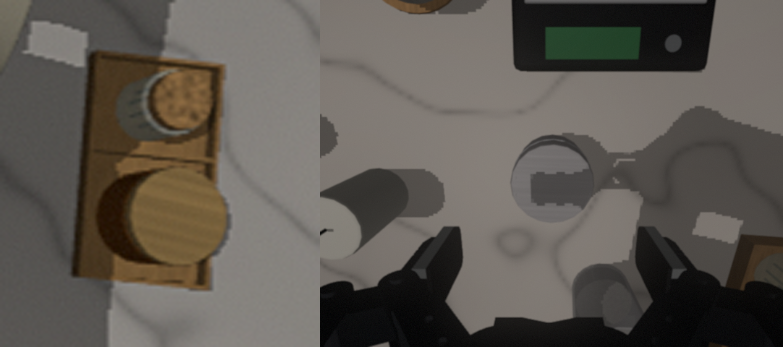

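drive_tool:
  commands: "0 0 -0.3 0 0 0 100;0 0 -0.35 0 0 0 100;0 0 -0.15 0 0 0 100;0 0 -0.1 0 0 0 100;0 0 -0.05 0 0 0 100;0 0 0 0 0 0 100;0 0 0 0 0 0 0;0 0 0 0 0 0 0;0 0 0 0 0 0 0;0 0 0 0 0 0 0"
  force: 50

```text
time_s: 13.62
eef_pos: [691.4, -72.1, 43.5]
ee_rot: [0.001, 1.0, 0.0, 0.002]
force: [-0.5, 0.5, 6.7]
grip_width: 0.733
grip_force: 55.7
```

drive_tool:
  commands: "0 0 0.15 0 0 0 0;0 0 0.35 0 0 0 0;0 0 0.35 0 0 0 0;0 0 0.22 0 0 0 0;-0.096 0.146 0 0 0 0 0;-0.1925 0.2913 0 0 0 0.0017 0;-0.1925 0.2913 0 0 0 0.0017 0;-0.1925 0.2913 0 0 0 0.0017 0;-0.1925 0.2913 0 0 0 0.0017 0;-0.1925 0.2913 0 0 0 0.0017 0;-0.1925 0.2913 0 0 0 0.0017 0;-0.1925 0.2913 0 0 0 0.0017 0;-0.1925 0.2913 0 0 0 0.0017 0;-0.1925 0.2913 0 0 0 0.0017 0;-0.1925 0.2913 0 0 0 0.0017 0;-0.1925 0.2913 0 0 0 0.0017 0;-0.096 0.146 0 0 0 0 0;0 0 0 0 0 0 0;0 0 0 0 0 0 0"

```text
time_s: 15.2
eef_pos: [459.1, 278.4, 148.7]
ee_rot: [-0.0, 1.0, 0.008, 0.0]
force: [-0.2, -0.2, -2.0]
grip_width: 0.732
grip_force: 55.6
```

```bash
python3 w.py w6.png ; python3 -c "
from h import *
s=sense();p=capture('wrist')
a=.015;c,sn=np.cos(a),np.sin(a)
im=p['pixels'].copy()
for x0,x1 in [(-113,-22.5),(-22.5,50.5),(50.5,113)]:
  q=[proj(p,(526.2+c*i-sn*j*46,277.6+sn*i+c*j*46,20),s) for i,j in [(x0,-1),(x0,1),(x1,1),(x1,-1)]]
  cv2.polylines(im,[np.array(q).astype(int)],True,(0,255,0),1)
cv2.imwrite('pics/w6.png',im)"
```

```text
[459.1 278.4 148.7] yaw 0.016 15.2 [ 0.33  0.44  1.6  -0.    1.11  1.88]
```

View pics/w6.png

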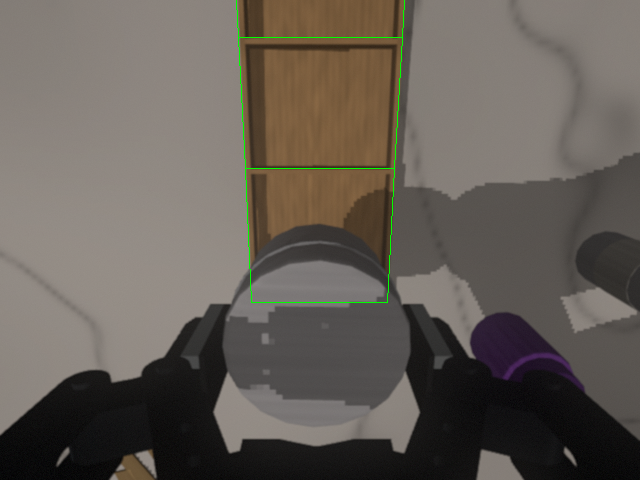

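drive_tool:
  commands: "-0.01 -0.01 -0.25 0 0 0 0;0 0 -0.35 0 0 0 0;0 0 -0.25 0 0 0 0;0 0 -0.11 0 0 0 0;0 0 -0.05 0 0 0 0;0 0 -0.01 0 0 0 0;0 0 -0.01 0 0 0 0;0 0 -0.01 0 0 0 0;0 0 0 0 0 0 0"

```text
time_s: 16.05
eef_pos: [459.5, 276.8, 46.5]
ee_rot: [-0.0, 1.0, 0.007, 0.001]
force: [-2.8, -3.2, 11.7]
grip_width: 0.731
grip_force: 57.0
```

drive_tool:
  commands: "0 0 0 0 0 0 90;0 0 0 0 0 0 90;0 0 0 0 0 0 90;0 0 0.15 0 0 0 100;0 0 0.35 0 0 0 100;0 0 0.4 0 0 0 100;0 -0.166 0 0 0 0 100;0 -0.333 0 0 0 -0.01 100;0 -0.333 0 0 0 -0.01 100;0 -0.333 0 0 0 -0.01 100;0 -0.333 0 0 0 -0.01 100;0 -0.333 0 0 0 -0.01 100;0 -0.333 0 0 0 -0.01 100;0 -0.333 0 0 0 -0.01 100;0 -0.333 0 0 0 -0.01 100;0 -0.333 0 0 0 -0.01 100;0 -0.166 0 0 0 0 100;0 0 0 0 0 0 100;0 0 0 0 0 0 100;0 0 0 0 0 0 100"

```text
time_s: 17.72
eef_pos: [458.4, -55.2, 134.4]
ee_rot: [-0.0, 1.0, -0.028, 0.0]
force: [0.3, 0.6, -0.8]
grip_width: 1.002
grip_force: 0.0
```

```bash
python3 w.py w7.png diffuser_center,39
python3 - <<'E'
from h import *
p=capture("top"); 
a=cv2.resize(p["pixels"][195:335,110:230],(320,373),interpolation=cv2.INTER_CUBIC)[:347]; b=cv2.imread("pics/w7.png")
cv2.imwrite("pics/c7.png",np.hstack([a,cv2.resize(b,(463,347))]))
E
```

```text
[458.4 -55.2 134.4] yaw -0.056 17.7167 [-0.37  0.31  1.83  0.    1.    1.25]
diffuser_center [323.7, 255.9] 0.66 [456.5 -58.2  39. ]
```

View pics/c7.png

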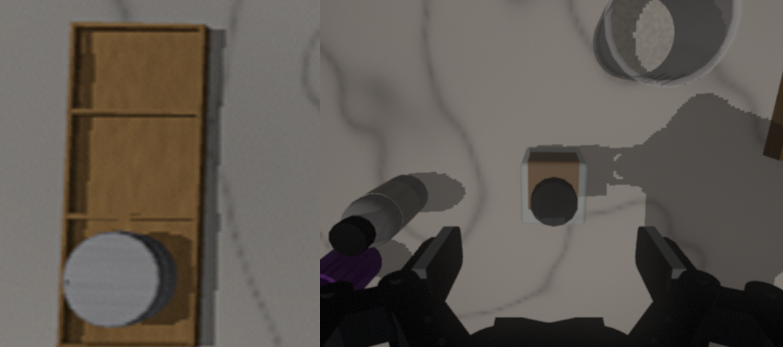

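drive_tool:
  commands: "0 0 -0.3 0 0 0 100;0 0 -0.35 0 0 0 100;0 0 -0.15 0 0 0 100;0 0 -0.08 0 0 0 100;0 0 -0.03 0 0 0 100;0 0 0 0 0 0 60;0 0 0 0 0 0 0;0 0 0 0 0 0 0;0 0 0 0 0 0 0;0 0 0 0 0 0 0;0 0 0 0 0 0 0"
  force: 50

```text
time_s: 18.78
eef_pos: [459.2, -56.3, 44.5]
ee_rot: [0.0, 1.0, -0.028, 0.001]
force: [-0.5, 1.2, 8.1]
grip_width: 0.555
grip_force: 52.4
```

drive_tool:
  commands: "0 0 0.15 0 0 0 0;0 0 0.35 0 0 0 0;0 0 0.35 0 0 0 0;0 0 0.22 0 0 0 0;0.04 0.167 0 0 0 0 0;0.081 0.3344 0 0 0 0.01 0;0.081 0.3344 0 0 0 0.01 0;0.081 0.3344 0 0 0 0.01 0;0.081 0.3344 0 0 0 0.01 0;0.081 0.3344 0 0 0 0.01 0;0.081 0.3344 0 0 0 0.01 0;0.081 0.3344 0 0 0 0.01 0;0.081 0.3344 0 0 0 0.01 0;0.081 0.3344 0 0 0 0.01 0;0.04 0.167 0 0 0 0 0;0 0 0 0 0 0 0;0 0 0 0 0 0 0;0 0 0 0 0 0 0"

```text
time_s: 20.28
eef_pos: [539.0, 277.7, 150.2]
ee_rot: [0.0, 1.0, 0.007, -0.0]
force: [-0.5, -0.4, -2.0]
grip_width: 0.555
grip_force: 52.5
```

```bash
python3 w.py w8.png
```

```text
[539.  277.7 150.2] yaw 0.014 20.2833 [ 0.28  0.58  1.37 -0.    1.2   1.84]
```

View pics/w8.png

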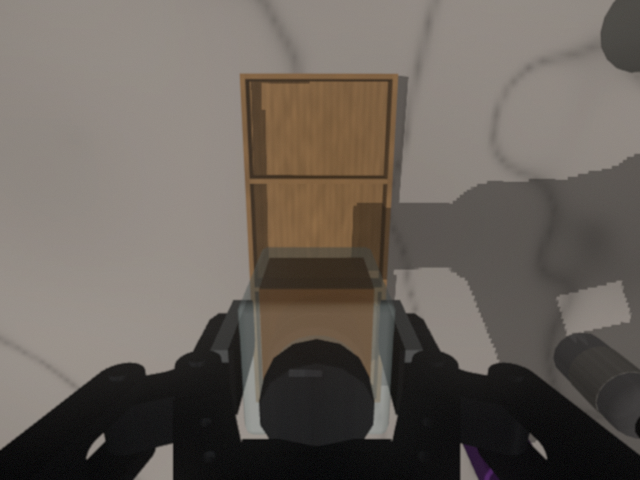

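drive_tool:
  commands: "0 0 -0.25 0 0 0 0;0 0 -0.35 0 0 0 0;0 0 -0.25 0 0 0 0;0 0 -0.12 0 0 0 0;0 0 -0.05 0 0 0 0;0 0 -0.01 0 0 0 0;0 0 -0.01 0 0 0 0;0 0 0 0 0 0 0"

```text
time_s: 21.0
eef_pos: [540.2, 278.3, 47.6]
ee_rot: [-0.0, 1.0, 0.007, 0.001]
force: [0.2, -1.6, -0.6]
grip_width: 0.555
grip_force: 52.7
```

drive_tool:
  commands: "0 0 -0.01 0 0 0 0;0 0 0 0 0 0 0;0 0 0 0 0 0 72;0 0 0 0 0 0 72;0 0 0 0 0 0 72;0 0 0 0 0 0 72;0 0 0.15 0 0 0 80;0 0 0.35 0 0 0 100;0 0 0.4 0 0 0 100;-0.067 -0.143 0 0 0 0 100;-0.134 -0.286 0 0 0 0 100;-0.134 -0.286 0 0 0 0 100;-0.134 -0.286 0 0 0 0 100;-0.134 -0.286 0 0 0 0 100;-0.134 -0.286 0 0 0 0 100;-0.134 -0.286 0 0 0 0 100;-0.067 -0.143 0 0 0 0 100;0 0 0 0 0 0 100;0 0 0 0 0 0 100;0 0 0 0 0 0 100"

```text
time_s: 22.67
eef_pos: [445.9, 78.6, 135.4]
ee_rot: [-0.0, 1.0, 0.007, 0.0]
force: [0.7, 0.7, -0.1]
grip_width: 0.999
grip_force: 0.0
```

```bash
python3 w.py w9.png bottle_center,44
python3 - <<'E'
from h import *
p=capture("top"); 
a=cv2.resize(p["pixels"][195:335,110:230],(320,373),interpolation=cv2.INTER_CUBIC)[:347]; b=cv2.imread("pics/w9.png")
cv2.imwrite("pics/c9.png",np.hstack([a,cv2.resize(b,(463,347))]))
E
```

```text
[445.9  78.6 135.4] yaw 0.015 22.6667 [-0.09  0.29  1.86  0.    1.    1.47]
bottle_center [319.3, 262.8] 0.73 [441.6  78.   44. ]
```

View pics/c9.png

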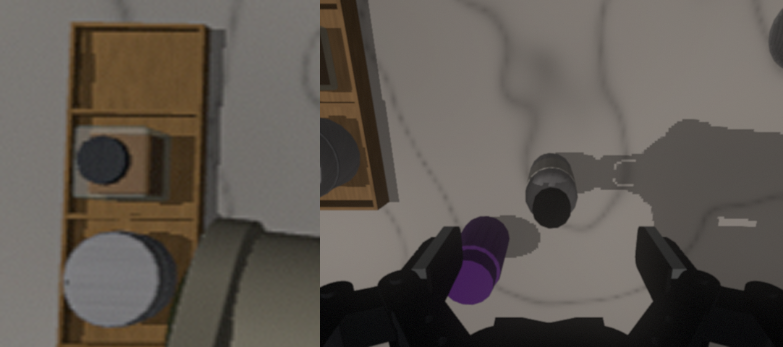

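drive_tool:
  commands: "0 0 -0.3 0 0 0 100;0 0 -0.35 0 0 0 100;0 0 -0.15 0 0 0 100;0 0 -0.08 0 0 0 100;0 0 -0.04 0 0 0 80;0 0 0 0 0 0 50;0 0 0 0 0 0 0;0 0 0 0 0 0 0;0 0 0 0 0 0 0;0 0 0 0 0 0 0;0 0 0 0 0 0 0;0 0 0 0 0 0 0"
  force: 45

```text
time_s: 23.82
eef_pos: [446.3, 78.1, 44.5]
ee_rot: [0.0, 1.0, 0.007, 0.001]
force: [-1.7, 1.2, 6.1]
grip_width: 0.433
grip_force: 44.9
```

drive_tool:
  commands: "0 0 0.15 0 0 0 0;0 0 0.35 0 0 0 0;0 0 0.35 0 0 0 0;0 0 0.22 0 0 0 0;0.1 0.125 0 0 0 0 0;0.201 0.251 0 0 0 0 0;0.201 0.251 0 0 0 0 0;0.201 0.251 0 0 0 0 0;0.201 0.251 0 0 0 0 0;0.201 0.251 0 0 0 0 0;0.201 0.251 0 0 0 0 0;0.201 0.251 0 0 0 0 0;0.1 0.125 0 0 0 0 0;0 0 0 0 0 0 0;0 0 0 0 0 0 0;0 0 0 0 0 0 0"

```text
time_s: 25.15
eef_pos: [605.8, 278.3, 150.4]
ee_rot: [0.0, 1.0, 0.007, -0.0]
force: [0.1, -0.2, -0.9]
grip_width: 0.441
grip_force: 45.6
```

```bash
python3 w.py w10.png
```

```text
[605.8 278.3 150.4] yaw 0.014 25.15 [ 0.26  0.71  1.14 -0.    1.29  1.81]
```

View pics/w10.png

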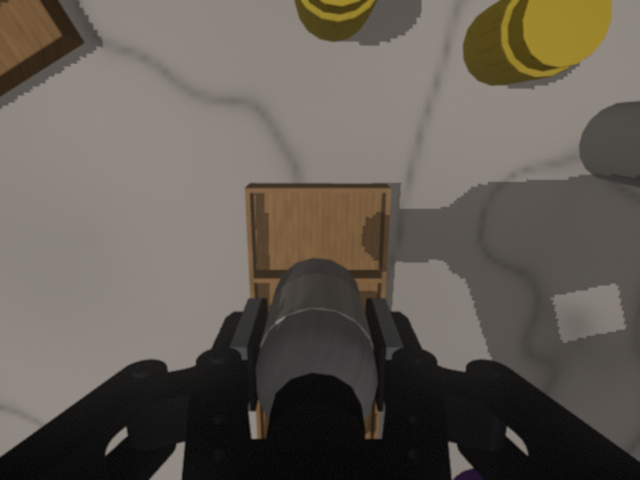

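drive_tool:
  commands: "0 0 -0.25 0 0 0 0;0 0 -0.35 0 0 0 0;0 0 -0.25 0 0 0 0;0 0 -0.12 0 0 0 0;0 0 -0.05 0 0 0 0;0 0 -0.01 0 0 0 0;0 0 -0.01 0 0 0 0;0 0 0 0 0 0 0"

```text
time_s: 25.87
eef_pos: [606.8, 278.8, 47.6]
ee_rot: [-0.0, 1.0, 0.007, 0.001]
force: [0.8, -0.6, -0.3]
grip_width: 0.437
grip_force: 45.7
```

drive_tool:
  commands: "0 0 -0.01 0 0 0 0;0 0 0 0 0 0 0;0 0 0 0 0 0 62;0 0 0 0 0 0 62;0 0 0 0 0 0 62;0 0 0 0 0 0 62;0 0 0.15 0 0 0 62;0 0 0.35 0 0 0 70;0 0 0.4 0 0 0 100;0 0 0.3 0 0 0 100;-0.15 -0.2 0 0 0 0 100;-0.2 -0.3 0 0 0 0 100;-0.2 -0.3 0 0 0 0 100;-0.2 -0.3 0 0 0 0 100;-0.2 -0.3 0 0 0 0 100;-0.2 -0.3 0 0 0 0 100;-0.2 -0.3 0 0 0 0 100;0 0 0 0 0 0 100;0 0 0 0 0 0 100;0 0 0 0 0 0 100"

```text
time_s: 27.53
eef_pos: [471.8, 79.1, 165.6]
ee_rot: [-0.0, 1.0, 0.007, 0.001]
force: [0.4, 0.0, 0.6]
grip_width: 1.001
grip_force: 0.0
```

Run:
```python
from h import *
p=capture("top"); q=capture("side")
a=p["pixels"][120:340,110:520]; b=q["pixels"]
cv2.imwrite("pics/f.png",np.hstack([cv2.resize(a,(400,215)) if 0 else cv2.resize(p["pixels"][195:335,110:230],(343,400),interpolation=cv2.INTER_CUBIC),cv2.resize(b[80:480],(457,286)) if 0 else cv2.resize(b[100:480,140:480],(358,400)) ]))
B={"long":(526,277.5,.015),"short":(540,-300.6,-.082)}
for n,z,k in [("tin",25,"long"),("diffuser",39,"long"),("bottle",44,"long"),("jar",38,"short"),("matches",36,"short"),("pillar",37.5,0),("beaker",45,0)]:
    for im in (p,q):
        for b in boxes_of(im,n+"_center")[:4]:
            X=ray(im,b["position"],z+3*bool(k))
            if k:
                x,y,t=B[k]; d=X[:2]-[x,y]; c,s=np.cos(t),np.sin(t); X=[c*d[0]+s*d[1],-s*d[0]+c*d[1]]
            print(n,k,round(b["confidence"],2),np.round(X[:2],1))
```

```text
tin long 0.63 [-69.2  12.6]
tin long 0.46 [  21.3 -556.3]
tin long 0.89 [-66.4   2.7]
diffuser long 0.89 [12.1  7.9]
diffuser long 0.96 [13.4  3.9]
diffuser long 0.54 [  36.1 -420.2]
bottle long 0.94 [79.8 -0.7]
bottle long 0.82 [80.4  3. ]
jar short 0.53 [-10.6  -3.3]
matches short 0.86 [144.9 483.8]
matches short 0.65 [155.5 588. ]
matches short 0.56 [-199.8  430.4]
matches short 0.94 [-195.5  425.8]
matches short 0.9 [45.   4.6]
matches short 0.8 [145.4 481.9]
matches short 0.68 [159.  588.7]
pillar 0 0.71 [670.8  89.3]
pillar 0 0.78 [669.8  81.6]
beaker 0 0.98 [ 563.1 -126.2]
beaker 0 0.6 [455.4 279.2]
beaker 0 0.83 [ 567.2 -136.1]
beaker 0 0.46 [ 554.5 -245.8]
```

View pics/f.png

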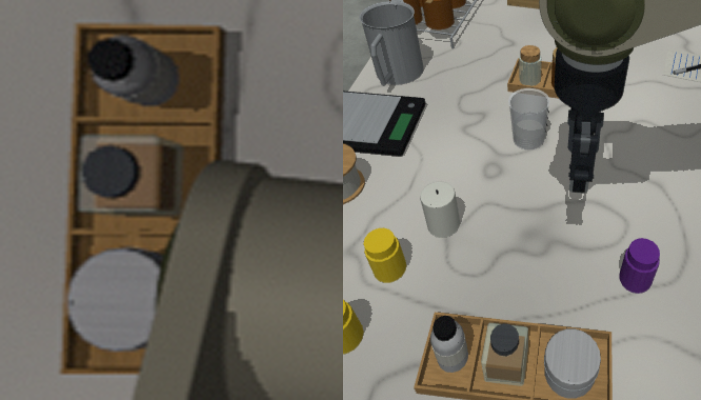

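Run:
```python
from h import *
p=capture("top")
for uv,z,(x,y,t) in [((152.3,299.4),53,(526,277.5,.015)),((475.6,280.9),79,(540,-300.6,-.082)),((410+182/2.667,200+99/2.667),75,(540,-300.6,-.082))]:
    d=ray(p,uv,z)[:2]-[x,y]; c,s=np.cos(t),np.sin(t); print(np.round([c*d[0]+s*d[1],-s*d[0]+c*d[1]],1))
```

```text
[-64.5  -1. ]
[-34.3   2.9]
[44.8  2.3]
```

All five are well inside tolerance, the pillar and beaker have not moved, and the arm is clear of everything.

```bash
python3 -c "
from rig import *
print(finish_job())"
```

```text
the job is handed in; nothing more can be done
None
```

The job is handed in: all five items stand upright in their named compartments, the pillar candle and the beaker were left untouched, and the arm finished clear at about 28 s of the 93 s allowed; no verdict came back from the judging.

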